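Shake the dust collector's filter and hold its cover open

TASK

On the grey bench dust collector, shake the filter: twist the black spring-return knob clockwise to its stop, then let go so that it springs back. Then tug the cover's bar handle upward to feel whether the cover is caught, before moving the catch; if it is caught, slide the catch in front of it away from the cover to free it. Raise the cover by its handle to about 60 degrees and finish while holding the cover there with the gripper, as it falls shut by itself, and leave the tools and other things lying about where they are.

Things in the scene. Friction and masses are not known exactly. Their poses are not given: they have to be found in the camera images.
- collector: Bench dust collector: fixed grey sheet-steel housing, mm. Origin on the bench under it; own z up, x from front (robot side) to back, y to its left. Front face at own x -160, back +130, sides at y +-180; deck (top) 110 above the bench. On the deck: hinged cover at the left, slide catch in front of it, knob at the right. Inlet pipe, 62 diameter, sticks out 60 from the right side.
- knob_grip (a point): Centre of the grip bar of the black filter-shaker knob, on its vertical axis, at collector x -20, y -115, 143 mm above the bench. Bar 48 long, 14 wide; its top 13 above this point, its foot 19 below, on a disc 48 diameter. At rest the bar lies along the collector's x; this point's x axis is along the bar and turns with it.
- knob (a joint): Turn of the knob, rad: 0 at rest, grows clockwise seen from above to a hard stop at 1.10. A spring (0.02 N m at rest, 0.15 N m at the stop) turns it back to 0 when let go.
- cover_handle (a point): Centre of the cover's bar handle: round steel bar 12 mm diameter, 90 long along the collector's y, on a post at each end, 30 above the cover's upper face. Cover shut: at collector x -45, y 60, 146 above the bench. Moves with the cover; its z axis is the cover's upward normal.
- cover_hinge (a point): Mid point of the cover's hinge axis, which runs along the collector's y at the cover's back edge: collector x 90, y 60, 122 mm above the bench (12 above the deck). The shut handle bar is 135 in front of it and 24 above it (137 from the axis).
- cover (a joint): Opening angle of the cover, rad: 0 shut, grows as its front edge with the handle rises; end stop 1.50. Grey plate 170 x 200 x 6 mm, about 0.45 kg, falls shut from any angle. A claw under it may or may not be hooked by the catch's tongue (unseen). Hooked, it rises some 0.04 rad (handle 5 mm) and stops hard; else it lifts freely with about 2.5 N at the handle.
- catch_tab (a point): Centre of the dark steel thumb tab of the slide catch, on the deck in front of the cover: 14 (x) x 26 (y) x 24 mm high, this point 12 above the deck; at rest at collector x -115, y 60. It slides between two 6 high guides (inner faces 44 apart).
- catch (a joint): Travel of the catch, m: 0 at rest (tongue under the cover), grows as the tab is slid towards the collector's front (its -x, away from the cover) to its stop at 0.024; the cover is free from 0.016 on. Slides with about 2 N, stays where it is left.
- tin: Bystander, to be left alone: small closed aluminium tin, 60 diameter x 42 high, on the right rear of the deck (mm). Origin at the centre of its underside.
- socket: Bystander, to be left alone: steel wrench socket, 30 diameter x 34 high, standing on the right front of the deck (mm). Origin at the centre of its underside.
- wrench: Bystander, to be left alone: steel wrench 180 long lying on the bench, front right (mm). Origin at the centre of its underside.
- hammer: Bystander, to be left alone: hammer 260 long lying on the bench left of the collector (mm). Origin at the centre of its underside.
- screwdriver: Bystander, to be left alone: screwdriver 200 long lying on the bench right of the collector (mm). Origin at the centre of its underside.
- jar: Bystander, to be left alone: glass jar with steel cap, 70 diameter x 90 high, on the bench at the left (mm). Origin at the centre of its underside.
- offcut: Bystander, to be left alone: dark steel block 90 x 50 x 25 on the bench at the right (mm). Origin at the centre of its underside.
- flange: Bystander, to be left alone: steel ring 90 diameter x 14 high on the bench, front left (mm). Origin at the centre of its underside.

How it is judged:
On the way, in this order (a step that is already met when the one before it is completed fails the run):
1. the shaker knob is twisted clockwise to its stop (past 0.95 of 1.10 rad) (value of joint knob above 0.95 rad), for 0.1 s.
2. the knob is let go and has sprung back (below 0.1 rad, fingers off it) (value of joint knob below 0.1 rad and contact force between the fingers and knob below 0.2 N), for 0.2 s.
3. the cover is tugged up (more than 0.012 rad) with the catch still at rest (under 4 mm) (value of joint cover above 0.012 rad and value of joint catch below 0.004 m), for 0.1 s.
At the end, for the whole second after the job is handed in: The cover stands still at 45 to 75 degrees (0.79 to 1.31 rad), short of its end stop, carried by the gripper's fingers (contact over 0.5 N), and the knob is back at rest (below 0.1 rad) (value of joint cover between 0.79 and 1.31 rad and contact force between the fingers and cover above 0.5 N and value of joint knob below 0.1 rad and velocity of joint cover between -0.1 and 0.1 rad/s); the arm keeps its last pose, push and grip.
It fails at once if one of the bystanders is moved more than 40 mm (distance of any of tin, socket, wrench, hammer, screwdriver, jar, offcut, flange from where it was at the start of the episode above 0.04 m).
It also fails if it takes over 67 s, if anything falls off the work surface, if the arm or the gripper's body presses on something with over 40 N, if the wrist force passes 120 N, or if a joint passes its speed limit or range.

ROBOT

A 6-joint arm with a two-finger parallel gripper is mounted at the origin on the work surface. World frame = base frame: x ahead of the robot, y to its left, z up, the work surface at z = 0. Lengths are in m, angles in rad, forces in N, time in s.
With the tool pointing down it reaches from about 0.25 to 0.725 m from the base axis. Payload 4 kg.
Tool frame: the origin (TCP) lies midway between the tips of the shut fingers; the grasp point (between the pads) lies 19 mm behind it (bot.grip_point_offset is the distance from the TCP to the grasp point, in m); z points along the fingers, y is the line along which they close (so a half turn about z gives the same grasp; the last joint's range is limited). The gripper opens to 85 mm and grips with 20 to 120 N. Pads are 22 mm wide; open, the fingers measure 114 mm over their backs; the gripper's body (76 mm by 85 mm) begins 54 mm behind the grasp point. The pads swing forward as they close: fully open they stand 13 mm farther back than shut.
Start: joints at [-1.213, 0.241, 0.005, 1.335, 0, 1.571], TCP at [0.175, -0.468, 0.231] pointing down, gripper open.
Joint ranges: [-2.72, 2.72], [-1.05, 1.87], [-1.09, 1.28], [-1.99, 2.15], [-1.42, 1.44], [-3.14, 3.14]. Speed limits (rad/s): [2.79, 2.79, 3.14, 3.14, 3.14, 3.14].

INTERFACE

Orientations are given as a unit quaternion [x, y, z, w].
In Python, from workcell import bot gives the robot as it stands.
- The arm moves only by the tool step_arm, never from a script. Its argument "targets" is text: rows parted by semicolons, each of 7 numbers parted by spaces: the opening, from -1 (shut) to 1 (fully open), so that 0 is half open, then the shift along the world's x, y, z normalised to -1 to 1, where 1 is 0.5 m, then the turn, a rotation vector about the world's x, y, z normalised to -1 to 1, where 1 is pi/4 rad. In form: gripper x y z wx wy wz; .... A call has 1 to 10 rows; each row is the pose to reach, as a shift and turn from the pose commanded when the call began; what a row does not reach only later rows make up. A row lasts 1/12 s, in which the tool goes at most 41.7 mm and 7.16 degrees, less where a joint would pass 70% of its speed; a pose out of reach is approached as far as the arm can. A call with a number of a shift or a turn outside -1 to 1 is refused whole. A call with a gripper value outside its range is refused whole. The fingers move at their own pace and stop on an object; the grip force is fixed at half the most. Time passes only in rows, so rows that repeat a pose let the fingers close. It gives the time, the measured TCP pose, the force, the opening and the grip force at its end, in the units of the state.
- bot.get_obs(): the state, without advancing time (a new reading comes with each control period).
- bot.camera(name): name is "side" or "top"; returns the picture (480x640x3 uint8, red, green, blue); there is no depth.
- bot.camera_info(name): a dict with "vertical_fov" (degrees; the focal length in pixels is half the picture's height over the tangent of half this angle, whatever the lens; pixels are square), "cx", "cy" (the principal point, pixels), "D" ([k1, k2, p1, p2, k3] as OpenCV has them; the pictures are not rectified), "pose" (4x4, takes a point from camera to world coordinates). Camera axes: x right, y up, looking along -z (the intrinsics and any distortion apply to the point x, -y, -z); pixel columns grow to the right and rows downward; lengths in m; the calibration is good to about 2 mm. A picture is of the moment at which its call begins. camera_info takes no time and is no camera call.
- bot.job_done(): hands the job in; it is judged then, once.
The state is a dict: "clock": time; "joint_pos": joint angles; "joint_vel": joint speeds; "tau": joint torques, N m; "eef_pos": TCP position; "tool_rot": TCP orientation; "ft_force": force on the tool from outside, world axes, zero at the start; "ft_torque": the same for the moment, N m; "grip_width": finger opening in m; "grasp_force": force on a finger pad.
Only numpy, scipy, OpenCV 4.12 (cv2) and the standard library are available. Lean on these libraries where they do the work, as an engineer would, in place of code of your own. Each camera call takes 0.05 s, during which the arm holds its last target. There are 200 camera calls.

## Working session

There is one attempt and no reset: what is moved stays moved. The work goes in short steps, Python scripts to look and compute and a tool call to move; the robot and the scene stay as the last step left them, time stands still between calls to the robot, and variables do not carry over. Pictures are saved under pics/ and viewed, at most 10 in all, crops included, and the job is handed in when it is done.

Besides the shell and the picture viewer there is one more tool, called after "Request:" as name(argument=value, ...) on one line, values as JSON. step_arm: Moves the arm, as the interface text tells. Scaled input: -1 to 1 covers 0.5 m each way for a shift and pi/4 rad each way for a turn. Its arguments: {"type":"object","properties":{"targets":{"type":"string"}},"required":["targets"]}

```bash
mkdir -p pics; ls
python3 - <<'E'
from workcell import bot
import cv2,numpy as np
np.set_printoptions(precision=4,suppress=True)
for n in("side","top"):
    cv2.imwrite(f"pics/{n}0.png",bot.camera(n)[:,:,::-1]); print(n,bot.camera_info(n))
print(bot.get_obs(),bot.grip_point_offset)
E
```

```text
pics
side {'vertical_fov': 44.88743026306186, 'cx': 315.35272225824053, 'cy': 238.70680250685248, 'D': array([-0.0525,  0.    ,  0.    ,  0.    ,  0.    ]), 'pose': array([[ 0.9177,  0.2499, -0.309 ,  0.024 ],
       [-0.3973,  0.5597, -0.7273, -1.1421],
       [-0.0088,  0.7901,  0.6129,  1.0459],
       [ 0.    ,  0.    ,  0.    ,  1.    ]])}
top {'vertical_fov': 47.85509000089842, 'cx': 317.01146764919633, 'cy': 230.55524252085863, 'D': array([-0.0693,  0.    ,  0.    ,  0.    ,  0.    ]), 'pose': array([[ 0.029 ,  0.9975, -0.0642,  0.3993],
       [-0.9996,  0.0292,  0.0022, -0.0136],
       [ 0.0041,  0.0641,  0.9979,  1.7105],
       [ 0.    ,  0.    ,  0.    ,  1.    ]])}
{'clock': 0.1, 'joint_pos': array([-1.213 ,  0.2414,  0.0039,  1.3352,  0.    ,  1.5708]), 'joint_vel': array([ 0.0011,  0.0007,  0.0021,  0.0006, -0.0007,  0.0022]), 'tau': array([  0.0002, -37.3137,  25.301 ,   0.0108,  -0.    ,  -0.    ]), 'eef_pos': array([ 0.1749, -0.4678,  0.2305]), 'tool_rot': array([ 0.984 ,  0.1779, -0.0002, -0.0009]), 'ft_force': array([ 0.2035, -0.5954,  0.758 ]), 'ft_torque': array([-0.0008, -0.0015,  0.0048]), 'grasp_force': 0.0, 'grip_width': 0.08509626386685187} 0.0187
```

View pics/side0.png

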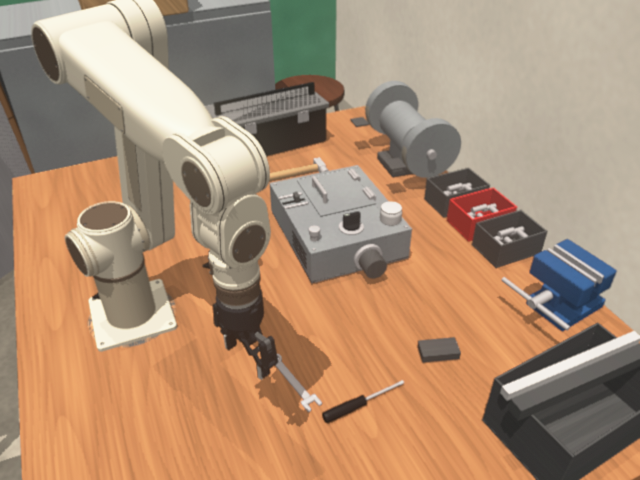

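View pics/top0.png

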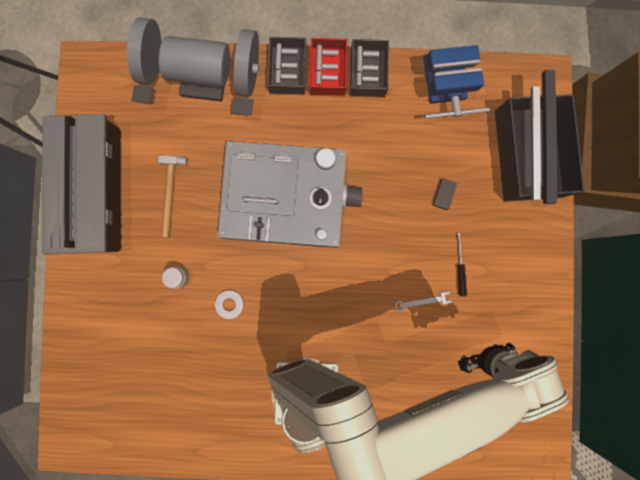

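The side view shows the collector around (340,220): knob (351,218), handle (319,188), tin (391,211), socket (315,231). In the top view the knob is at about (320,197), the handle bar (261,200), the catch tab (259,230), tin (325,158) and socket (321,234). I'll enlarge both.

Run:
```python
import cv2,numpy as np
a=cv2.imread("pics/top0.png")[135:250,210:370]; b=cv2.imread("pics/side0.png")[155:285,260:420]
a=cv2.resize(a,None,fx=5,fy=5,interpolation=cv2.INTER_CUBIC)
b=cv2.resize(b,None,fx=4.6,fy=4.6,interpolation=cv2.INTER_CUBIC)
cv2.imwrite("pics/a.png",a);cv2.imwrite("pics/b.png",b)
```

```text
(no output)
```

View pics/a.png

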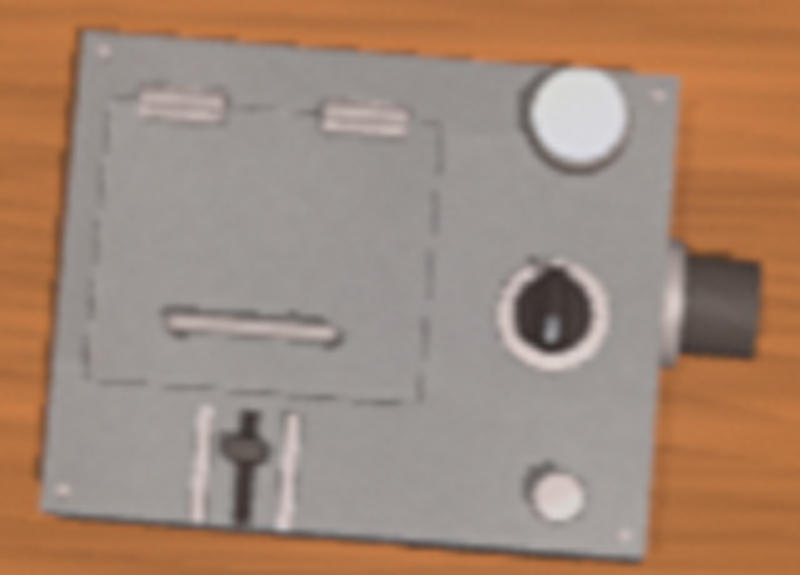

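View pics/b.png

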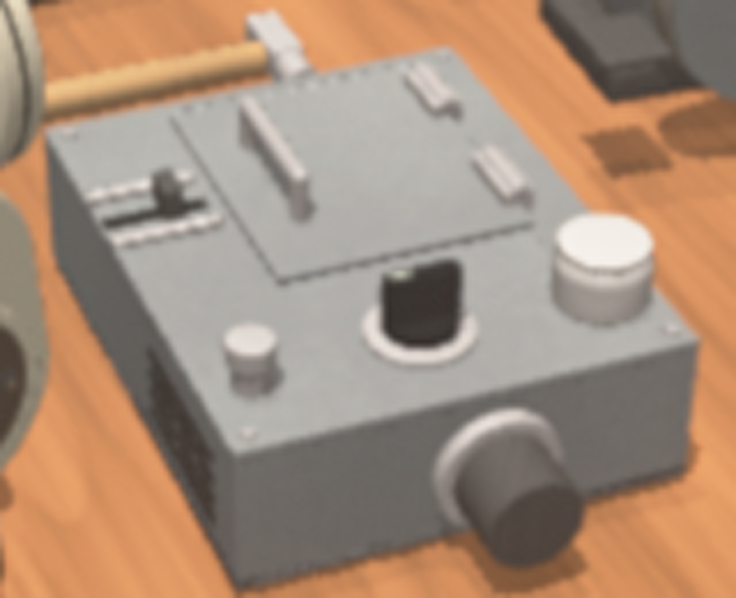

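The crops show, in a: deck corners (83,30),(680,75),(642,560),(41,512); handle (253,326); knob (551,312); tab (245,449). In b: corners front-left (47,130), front-right (238,452), back-right (697,345), back-left (448,50); handle ends (245,105)–(303,182); knob top ~(421,272). Next I'll triangulate these.

```bash
cat > h.py <<'E'
from workcell import bot
import cv2,numpy as np
np.set_printoptions(precision=4,suppress=True)
def ray(n,p):
    c=bot.camera_info(n); f=240/np.tan(np.radians(c["vertical_fov"]/2))
    K=np.array([[f,0,c["cx"]],[0,f,c["cy"]],[0,0,1]])
    x,y=cv2.undistortPoints(np.array([[p]],float),K,np.array(c["D"])).ravel()
    T=np.array(c["pose"]); d=T[:3,:3]@[x,-y,-1]; return T[:3,3],d/np.linalg.norm(d)
def plane(n,p,z):
    o,d=ray(n,p); return o+d*(z-o[2])/d[2]
def tri(pt,ps):
    (a,u),(b,v)=ray("top",pt),ray("side",ps)
    s,t=np.linalg.lstsq(np.c_[u,-v],b-a,rcond=None)[0]
    return (a+s*u+b+t*v)/2, np.linalg.norm(a+s*u-b-t*v)
A=lambda p:(np.array(p)+.5)/5-.5+[210,135]
B=lambda p:(np.array(p)+.5)/4.6-.5+[260,155]
def fit(own,W):  # 2D rigid
    own,W=np.array(own,float),np.array(W)[:,:2]; a,b=own-own.mean(0),W-W.mean(0)
    th=np.arctan2((a[:,0]*b[:,1]-a[:,1]*b[:,0]).sum(),(a*b).sum())
    R=np.array([[np.cos(th),-np.sin(th)],[np.sin(th),np.cos(th)]])
    t=W.mean(0)-R@own.mean(0); return th,t,R,np.linalg.norm(own@R.T+t-W,axis=1)
E
python3 - <<'E'
from h import *
ca=[(83,30),(680,75),(642,560),(41,512)]; cb=[(448,50),(697,345),(238,452),(47,130)]
own=np.array([(130,180),(130,-180),(-160,-180),(-160,180)])/1000
P=[tri(A(a),B(b)) for a,b in zip(ca,cb)]
for p in P: print("corner",p)
for nm,W in (("tri",[p[0] for p in P]),("top",[plane("top",A(a),.11) for a in ca]),("side",[plane("side",B(b),.11) for b in cb])):
    th,t,R,e=fit(own,W); print(nm,th,t,e)
    for n,q in dict(knob=(-.02,-.115),handle=(-.045,.06),tab=(-.115,.06),hinge=(.09,.06)).items(): print(n,R@q+t)
print("handle",tri(A((253,326)),B((274,143))))
print("knobtop",tri(A((551,310)),B((421,272))))
print("tabtop",tri(A((245,447)),B((168,178))))
E
```

```text
corner (array([0.7663, 0.2641, 0.1069]), np.float64(0.0006886026599578279))
corner (array([ 0.7487, -0.096 ,  0.1067]), np.float64(0.00021314988140901504))
corner (array([ 0.4595, -0.0817,  0.1112]), np.float64(0.00639980124168027))
corner (array([0.477 , 0.2757, 0.1106]), np.float64(0.0051499827730946265))
tri -0.047142786065393745 [0.6279 0.0898] [0.0006 0.0005 0.0007 0.0015]
knob [ 0.6025 -0.0241]
handle [0.5857 0.1519]
tab [0.5158 0.1552]
hinge [0.7206 0.1455]
top -0.048701657835819416 [0.6261 0.0902] [0.0006 0.0009 0.0015 0.0013]
knob [ 0.6005 -0.0237]
handle [0.5841 0.1523]
tab [0.5142 0.1557]
hinge [0.7189 0.1458]
side -0.05326481973405055 [0.6283 0.0878] [0.0036 0.0025 0.0048 0.0016]
knob [ 0.6022 -0.026 ]
handle [0.5865 0.1501]
tab [0.5166 0.1538]
hinge [0.7213 0.1429]
handle (array([0.5859, 0.1506, 0.1449]), np.float64(0.001961484158465379))
knobtop (array([ 0.6004, -0.0232,  0.1544]), np.float64(0.004878409615255779))
tabtop (array([0.5157, 0.1537, 0.136 ]), np.float64(0.0018117059577153652))
```

Heights check out: handle 0.145, knob top 0.154 and tab top 0.136, against 0.146, 0.156 and 0.134 in the text. The collector yaw is about -0.049 rad. First I'll lift and do a test turn to see which way joint 6 goes.

Request:
step_arm(targets="1 0 0 0.08 0 0 0.1; 1 0 0 0.16 0 0 0.25; 1 0 0 0.2 0 0 0.25; 1 0 0 0.2 0 0 0.25")

```text
clock: 0.43
eef_pos: [0.1758, -0.4701, 0.3364]
tool_rot: [0.962, 0.274, 0.0, 0.004]
ft_force: [-0.6, -1.6, 1.5]
grip_width: 0.0856
grasp_force: 0.0
```

```bash
python3 -c "
from h import *
o=bot.get_obs();print(o['joint_pos'],o['eef_pos'],o['tool_rot'],o['ft_force'],o['clock'])"
```

```text
[-1.213   0.2192  0.2475  1.5902 -0.      1.3743] [ 0.1758 -0.4701  0.3364] [0.9618 0.2736 0.0004 0.0044] [-0.6078 -1.5653  1.5305] 0.4333
```

Request:
step_arm(targets="1 0.05 0.05 0 0 0 0.15; 1 0.1 0.1 0 0 0 0.3; 1 0.15 0.16 0 0 0 0.45; 1 0.2 0.21 0 0 0 0.6; 1 0.25 0.26 0 0 0 0.75; 1 0.3 0.31 0 0 0 0.9; 1 0.35 0.36 0 0 0 1")

```text
clock: 1.02
eef_pos: [0.3506, -0.2866, 0.3303]
tool_rot: [0.782, 0.623, -0.0, -0.001]
ft_force: [0.4, -1.5, 0.1]
grip_width: 0.0853
grasp_force: 0.0
```

Request:
step_arm(targets="1 0.05 0.05 0 0 0 0.15; 1 0.1 0.1 0 0 0 0.3; 1 0.15 0.16 0 0 0 0.45; 1 0.2 0.21 0 0 0 0.6; 1 0.25 0.26 0 0 0 0.75; 1 0.3 0.31 0 0 0 0.9; 1 0.35 0.36 0 0 0 1")

```text
clock: 1.6
eef_pos: [0.5257, -0.1067, 0.3301]
tool_rot: [0.484, 0.875, -0.0, -0.001]
ft_force: [0.8, -0.9, 0.8]
grip_width: 0.0852
grasp_force: 0.0
```

Request:
step_arm(targets="1 0.05 0.05 0 0 0 0.15; 1 0.1 0.1 0 0 0 0.3; 1 0.15 0.16 0 0 0 0.45; 1 0.152 0.168 0 0 0 0.6; 1 0.152 0.168 -0.05 0 0 0.75; 1 0.152 0.168 -0.1 0 0 0.9; 1 0.152 0.168 -0.16 0 0 1; 1 0.152 0.168 -0.16 0 0 1; 1 0.152 0.168 -0.16 0 0 1")

```text
clock: 2.35
eef_pos: [0.5992, -0.0242, 0.2487]
tool_rot: [0.116, 0.993, -0.0, -0.003]
ft_force: [-0.3, -0.6, 0.5]
grip_width: 0.0852
grasp_force: 0.0
```

Request:
step_arm(targets="1 0 0 0 0 0 0.12; 1 0 0 0 0 0 0.23; 1 0 0 0 0 0 0.23; 1 0 0 0 0 0 0.23")

```text
clock: 2.68
eef_pos: [0.6022, -0.0245, 0.2536]
tool_rot: [0.027, 1.0, -0.0, 0.002]
ft_force: [0.1, 0.2, 0.7]
grip_width: 0.0856
grasp_force: 0.0
```

```bash
cat > st.py <<'E'
from h import *
from scipy.spatial.transform import Rotation as Ro
o=bot.get_obs();R=Ro.from_quat(o['tool_rot']).as_matrix()
print("q",o['joint_pos'],"p",o['eef_pos'],"f",o['ft_force'],"t",o['ft_torque'],o['clock'],o['grip_width'],o['grasp_force'])
print("x yaw deg",np.degrees(np.arctan2(R[1,0],R[0,0])),"z",R[:,2])
E
python3 st.py
```

```text
q [-0.0407  0.4414  0.3487  1.4743  0.      0.0136] p [ 0.6022 -0.0245  0.2536] f [0.146  0.222  0.6632] t [-0.0045  0.0073  0.0021] 2.6833 0.08556278055377803 0.0
x yaw deg 176.8888504994177 z [ 0.0038 -0.0001 -1.    ]
```

Request:
step_arm(targets="0.5 0 0 -0.08 0 0 0; 0 0 0 -0.16 0 0 0; 0 0 0 -0.2 0 0 0; 0 0 0 -0.23 0 0 0; 0 0 0 -0.242 0 0 0; 0 0 0 -0.242 0 0 0; 0 0 0 -0.242 0 0 0")

```text
clock: 3.27
eef_pos: [0.602, -0.0244, 0.1316]
tool_rot: [0.026, 1.0, -0.0, 0.001]
ft_force: [-0.1, -0.7, -0.4]
grip_width: 0.043
grasp_force: 0.0
```

```bash
python3 st.py
python3 - <<'E'
from h import *
b=bot.camera("side")[120:260,250:420,::-1]
cv2.imwrite("pics/c.png",cv2.resize(b,None,fx=4,fy=4,interpolation=cv2.INTER_CUBIC))
E
```

```text
q [-0.0405  0.4972  0.1172  1.1889  0.      0.0113] p [ 0.602  -0.0244  0.1316] f [-0.0984 -0.6776 -0.3579] t [ 0.0054  0.0251 -0.0263] 3.2667 0.04297765137591177 0.0
x yaw deg 177.0280413261347 z [ 0.0019 -0.0001 -1.    ]
```

View pics/c.png

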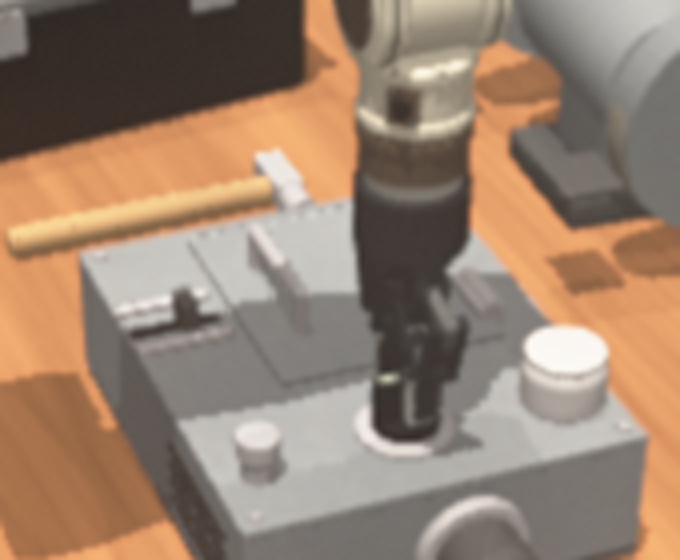

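The crop shows the fingers straddling the knob bar at about (405,400), clear of the socket (258,450) and the tin (565,375). I'll close on it now.

Request:
step_arm(targets="-1 0 0 0 0 0 0; -1 0 0 0 0 0 0; -1 0 0 0 0 0 0; -1 0 0 0 0 0 0; -1 0 0 0 0 0 0; -1 0 0 0 0 0 0")

```text
clock: 3.82
eef_pos: [0.6021, -0.0264, 0.1323]
tool_rot: [0.026, 1.0, -0.002, 0.002]
ft_force: [-0.5, -5.8, 3.1]
grip_width: 0.0127
grasp_force: 59.8
```

Request:
step_arm(targets="-1 0 -0.002 0 0 0 -0.1; -1 0 -0.004 0 0 0 -0.2; -1 0 -0.004 0 0 0 -0.3; -1 0 -0.004 0 0 0 -0.4; -1 0 -0.004 0 0 0 -0.5; -1 0 -0.004 0 0 0 -0.6; -1 0 -0.004 0 0 0 -0.7; -1 0 -0.004 0 0 0 -0.8; -1 0 -0.004 0 0 0 -0.9; -1 0 -0.004 0 0 0 -1")

```text
clock: 4.65
eef_pos: [0.602, -0.027, 0.1323]
tool_rot: [0.408, 0.913, -0.0, 0.002]
ft_force: [-1.6, -1.0, 3.6]
grip_width: 0.0129
grasp_force: 59.9
```

```bash
python3 st.py
```

```text
q [-0.0442  0.4959  0.1169  1.1887 -0.0012  0.796 ] p [ 0.602  -0.027   0.1323] f [-1.6168 -0.9517  3.5524] t [-0.3259  0.1828  0.1488] 4.65 0.01288635859763237 59.88777279853821
x yaw deg 131.85912507278834 z [ 0.003  -0.0014 -1.    ]
```

Request:
step_arm(targets="-1 0 0 0 0 0 -0.1; -1 0 0 0 0 0 -0.2; -1 0 0 0 0 0 -0.29; -1 0 0 0 0 0 -0.35; -1 0 0 0 0 0 -0.35; -1 0 0 0 0 0 -0.35; -1 0 0 0 0 0 -0.35")

```text
clock: 5.23
eef_pos: [0.6018, -0.0271, 0.1322]
tool_rot: [0.527, 0.85, 0.0, 0.002]
ft_force: [-2.2, -2.9, 5.3]
grip_width: 0.013
grasp_force: 60.1
```

```bash
python3 st.py
```

```text
q [-0.0443  0.4959  0.1168  1.1889 -0.0015  1.0657] p [ 0.6018 -0.0271  0.1322] f [-2.196  -2.8593  5.3119] t [-0.4772  0.337   0.1498] 5.2333 0.013033819757884512 60.11121332645416
x yaw deg 116.4020115138325 z [ 0.0027 -0.0016 -1.    ]
```

Request:
step_arm(targets="-1 0 0 0 0 0 -0.05; -1 0 0 0 0 0 -0.08; -1 0 0 0 0 0 -0.08; -1 0 0 0 0 0 -0.08; -1 0 0 0 0 0 -0.08")

```text
clock: 5.65
eef_pos: [0.6018, -0.0271, 0.1323]
tool_rot: [0.552, 0.834, -0.0, 0.002]
ft_force: [-2.0, -3.0, 6.9]
grip_width: 0.0124
grasp_force: 61.5
```

```bash
python3 st.py
```

```text
q [-0.0441  0.4959  0.1168  1.1889 -0.0019  1.1265] p [ 0.6018 -0.0271  0.1323] f [-1.9647 -2.9791  6.8746] t [-0.6173  0.3548  0.8872] 5.65 0.01244542700251643 61.539108753204346
x yaw deg 112.92888935090102 z [ 0.0027 -0.002  -1.    ]
```

Torque jumped to 0.89 N m, so the knob is on its stop. Next, release and rise.

Request:
step_arm(targets="0.6 0 0 0 0 0 0; 0.6 0 0 0 0 0 0; 0.6 0 0 0 0 0 0; 0.6 0 0 0 0 0 0; 0.6 0 0 0 0 0 0; 0.6 0 0 0 0 0 0; 0.6 0 0 0.06 0 0 0; 0.6 0 0 0.14 0 0 0; 0.6 0 0 0.22 0 0 0; 0.6 0 0 0.22 0 0 0")

```text
clock: 6.48
eef_pos: [0.6051, -0.0263, 0.2496]
tool_rot: [0.554, 0.833, 0.004, 0.006]
ft_force: [0.9, -0.4, 1.3]
grip_width: 0.0682
grasp_force: 0.0
```

```bash
python3 st.py
python3 - <<'E'
from h import *
b=bot.camera("side")[120:260,250:420,::-1]
cv2.imwrite("pics/d.png",cv2.resize(b,None,fx=4,fy=4,interpolation=cv2.INTER_CUBIC))
E
```

```text
q [-0.0436  0.4383  0.3337  1.4509  0.0003  1.13  ] p [ 0.6051 -0.0263  0.2496] f [ 0.8677 -0.3596  1.2879] t [-0.0201 -0.0995  0.0209] 6.4833 0.06823383525336843 0.0
x yaw deg 112.75833166447165 z [ 0.0153 -0.0004 -0.9999]
```

View pics/d.png

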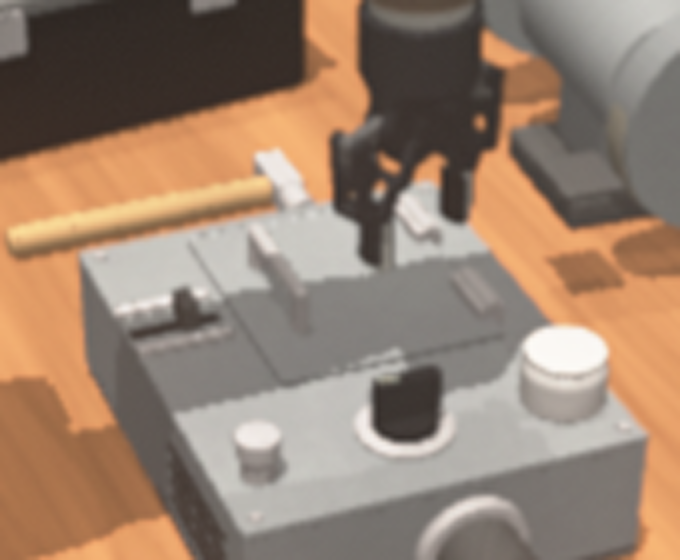

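The crop shows the knob back at rest at (405,405), with the fingers clear. Next I'll go above the handle with the fingers closing along the collector's x.

Request:
step_arm(targets="0.5 -0.005 0.07 0 0 0 -0.15; 0.5 -0.015 0.14 0 0 0 -0.3; 0.5 -0.02 0.21 0 0 0 -0.45; 0.5 -0.03 0.28 0 0 0 -0.57; 0.5 -0.033 0.353 0 0 0 -0.57; 0.5 -0.033 0.353 -0.04 0 0 -0.57; 0.5 -0.033 0.353 -0.08 0 0 -0.57; 0.5 -0.033 0.353 -0.08 0 0 -0.57; 0.5 -0.033 0.353 -0.08 0 0 -0.57")

```text
clock: 7.28
eef_pos: [0.583, 0.15, 0.1981]
tool_rot: [0.725, 0.689, -0.002, -0.001]
ft_force: [-0.2, 0.4, 0.5]
grip_width: 0.0644
grasp_force: 0.0
```

```bash
python3 st.py
```

```text
q [0.2518 0.4638 0.2405 1.3527 0.0001 1.8728] p [0.583  0.15   0.1981] f [-0.2049  0.4212  0.5407] t [ 0.0121 -0.0276 -0.0105] 7.2833 0.06438978295906794 0.0
x yaw deg 87.12452454574165 z [-0.005  -0.0012 -1.    ]
```

Request:
step_arm(targets="0.5 0.002 0 -0.05 0 0 0; 0.5 0.002 0 -0.1 0 0 0; 0.5 0.002 0 -0.14 0 0 0; 0.5 0.002 0 -0.14 0 0 0; -1 0.002 0 -0.14 0 0 0; -1 0.002 0 -0.14 0 0 0; -1 0.002 0 -0.14 0 0 0; -1 0.002 0 -0.14 0 0 0; -1 0.002 0 -0.14 0 0 0; -1 0.002 0 -0.14 0 0 0")

```text
clock: 8.12
eef_pos: [0.5851, 0.1504, 0.1325]
tool_rot: [0.725, 0.689, 0.0, -0.0]
ft_force: [-4.2, -0.4, 6.0]
grip_width: 0.0099
grasp_force: 58.5
```

```bash
python3 st.py
```

```text
q [0.2513 0.5008 0.1254 1.1948 0.0008 1.8724] p [0.5851 0.1504 0.1325] f [-4.1835 -0.4265  6.0001] t [-0.0602  1.0368  0.0105] 8.1167 0.00992551198946119 58.50990056991577
x yaw deg 87.1154848652794 z [ 0.0004  0.0009 -1.    ]
```

Request:
step_arm(targets="-1 0 0 0.002 0 0 0; -1 0 0 0.004 0 0 0; -1 0 0 0.006 0 0 0; -1 0 0 0.008 0 0 0; -1 0 0 0.008 0 0 0; -1 0 0 0.008 0 0 0; -1 0 0 0.008 0 0 0")

```text
clock: 8.7
eef_pos: [0.5853, 0.1504, 0.1338]
tool_rot: [0.725, 0.689, -0.0, -0.0]
ft_force: [-1.3, 2.2, -4.6]
grip_width: 0.0097
grasp_force: 58.4
```

Request:
step_arm(targets="-1 0 0 0.002 0 0 0; -1 0 0 0.004 0 0 0; -1 0 0 0.006 0 0 0; -1 0 0 0.006 0 0 0; -1 0 0 0.006 0 0 0")

```text
clock: 9.12
eef_pos: [0.586, 0.1504, 0.1375]
tool_rot: [0.725, 0.689, 0.0, 0.0]
ft_force: [0.8, 2.0, -5.4]
grip_width: 0.01
grasp_force: 58.4
```

Request:
step_arm(targets="-1 0 0 0.002 0 0 0; -1 0 0 0.004 0 0 0; -1 0 0 0.006 0 0 0; -1 0 0 0.006 0 0 0; -1 0 0 0.006 0 0 0")

```text
clock: 9.53
eef_pos: [0.5867, 0.1503, 0.1406]
tool_rot: [0.725, 0.689, 0.001, 0.001]
ft_force: [4.9, 3.1, -6.9]
grip_width: 0.0098
grasp_force: 58.3
```

```bash
python3 st.py
```

```text
q [ 0.2509  0.4967  0.1408  1.2127 -0.0002  1.8724] p [0.5867 0.1503 0.1406] f [ 4.8867  3.0693 -6.8591] t [ 0.629  -0.426   0.0542] 9.5333 0.009791839753731026 58.34663271903992
x yaw deg 87.09558189704927 z [ 0.0022  0.0004 -1.    ]
```

Request:
step_arm(targets="-1 -0.001 0 0.003 0 0 0; -1 -0.002 0 0.006 0 0 0; -1 -0.002 0 0.009 0 0 0; -1 -0.002 0 0.009 0 0 0; -1 -0.002 0 0.009 0 0 0")

```text
clock: 9.95
eef_pos: [0.5881, 0.1502, 0.1463]
tool_rot: [0.725, 0.689, 0.003, 0.003]
ft_force: [7.1, 1.8, -6.6]
grip_width: 0.0095
grasp_force: 58.4
```

```bash
python3 st.py
python3 - <<'E'
from h import *
b=bot.camera("side")[120:260,250:420,::-1]
cv2.imwrite("pics/e.png",cv2.resize(b,None,fx=4,fy=4,interpolation=cv2.INTER_CUBIC))
E
```

```text
q [ 0.2508  0.4913  0.1473  1.2192 -0.0016  1.8729] p [0.5881 0.1502 0.1463] f [ 7.1345  1.7864 -6.5804] t [ 0.4855 -1.441   0.0106] 9.95 0.009528680861136417 58.442509174346924
x yaw deg 87.0619533852247 z [ 0.0077  0.0004 -1.    ]
```

View pics/e.png

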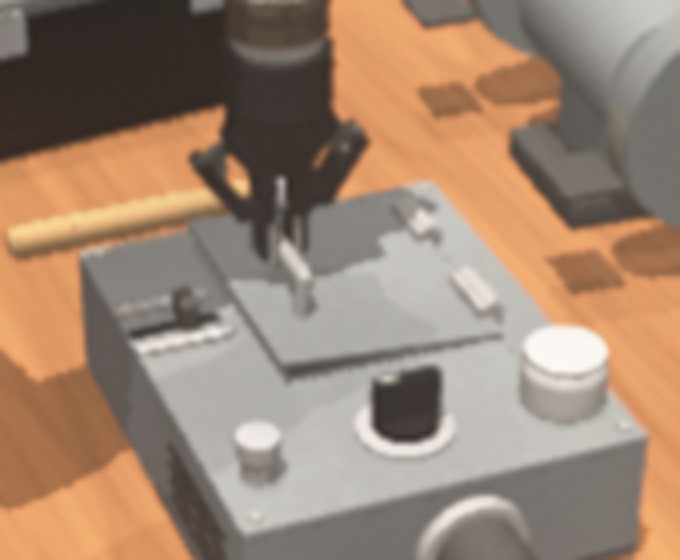

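The cover rises about 14 mm with a flat, light vertical force of around 6 N, and the crop shows its front edge lifted near (290,370). So it isn't caught, and the catch stays as it is. I'll follow the arc upwards.

Request:
step_arm(targets="-1 0.004 0 0.011 0 0 0; -1 0.009 0 0.023 0 0 0; -1 0.014 -0.001 0.034 0 0 0; -1 0.019 -0.001 0.045 0 0 0; -1 0.025 -0.001 0.055 0 0 0; -1 0.032 -0.002 0.066 0 0 0; -1 0.038 -0.002 0.076 0 0 0; -1 0.045 -0.002 0.085 0 0 0; -1 0.052 -0.003 0.095 0 0 0; -1 0.061 -0.003 0.106 0 0 0")

```text
clock: 10.83
eef_pos: [0.6138, 0.1489, 0.198]
tool_rot: [0.725, 0.689, -0.001, -0.001]
ft_force: [-2.1, 3.9, -5.0]
grip_width: 0.0099
grasp_force: 58.3
```

```bash
python3 st.py
```

```text
q [0.2375 0.524  0.337  1.387  0.0011 1.8584] p [0.6138 0.1489 0.198 ] f [-2.1162  3.8692 -4.9722] t [ 0.8323  0.8918 -0.0805] 10.8333 0.009878516754038048 58.33827495574951
x yaw deg 87.12740833272261 z [-0.0034  0.0003 -1.    ]
```

Request:
step_arm(targets="-1 0.008 0 0.009 0 0 0; -1 0.017 -0.001 0.017 0 0 0; -1 0.025 -0.001 0.025 0 0 0; -1 0.035 -0.002 0.033 0 0 0; -1 0.044 -0.002 0.04 0 0 0; -1 0.054 -0.003 0.047 0 0 0; -1 0.064 -0.003 0.053 0 0 0; -1 0.074 -0.004 0.059 0 0 0; -1 0.085 -0.004 0.065 0 0 0; -1 0.096 -0.005 0.07 0 0 0")

```text
clock: 11.67
eef_pos: [0.6607, 0.1467, 0.2373]
tool_rot: [0.724, 0.689, -0.0, -0.001]
ft_force: [-10.3, 3.2, 10.2]
grip_width: 0.0095
grasp_force: 58.6
```

Request:
step_arm(targets="-1 0 0 0 0 0 0; -1 0 0 0 0 0 0; -1 0 0 0 0 0 0; -1 0 0 0 0 0 0")

```text
clock: 12.0
eef_pos: [0.6619, 0.1466, 0.2379]
tool_rot: [0.725, 0.689, 0.001, 0.0]
ft_force: [-8.6, 2.8, 10.6]
grip_width: 0.0093
grasp_force: 59.9
```

```bash
python3 st.py
python3 - <<'E'
from h import *
b=bot.camera("side")[100:260,240:420,::-1]
cv2.imwrite("pics/f.png",cv2.resize(b,None,fx=3.6,fy=3.6,interpolation=cv2.INTER_CUBIC))
E
```

```text
q [0.2175 0.6171 0.596  1.5473 0.0011 1.8383] p [0.6619 0.1466 0.2379] f [-8.5529  2.8121 10.6378] t [0.7357 2.1415 0.015 ] 12.0 0.009279443954475395 59.88824129104614
x yaw deg 87.1373583957095 z [ 0.0021  0.0016 -1.    ]
```

View pics/f.png

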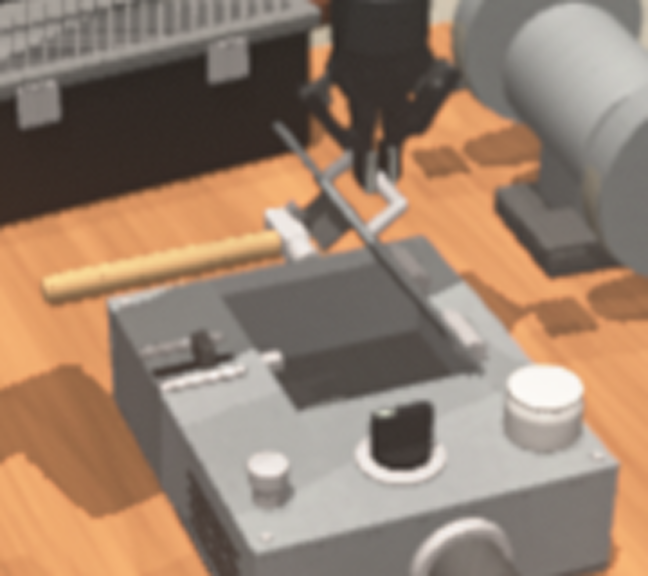

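The crop shows the cover standing at about 57° (edge from (280,125) to (470,360)), with its handle held between the fingers near (380,180). The knob is at rest and the tin and socket haven't moved. The arm is steady, so I'm handing in.

```bash
python3 -c "
from workcell import bot
print(abs(bot.get_obs()['joint_vel']).max()); print(bot.job_done())"
```

```text
0.0016991587944410664
the job is handed in; nothing more can be done
None
```

The job is handed in, with no verdict returned: I twisted the knob to its stop and it sprang back, the tug showed the cover was not caught so I left the catch alone, and the gripper is holding the cover at about 57°.

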